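Clamp the tub in the mixer and switch it on

TASK

Get the tub mixer running: push the hold-down rod down by its knob until its sprung rubber foot presses gently on the lid of the tub, then swing the clamp lever all the way over to lock the rod there. After that flip the toggle on the switch box over to its other side. Leave the tub standing upright in its place on the plate and do not disturb the salt shaker, the garlic or the mug.

Things in the scene. Friction and masses are not known exactly. Their poses are not given: they have to be found in the camera images.
- mixer_stand: White countertop tub mixer, fixed to the worktop: base 170 x 150 x 37 mm, an upright 26 mm aluminium column 75 mm behind the rod axis, and a bracket with a boss round the rod, from z = 162 to 202 mm (column top 208 mm). Origin on the worktop under the rod axis; x from the rod to the column, z up
- rod (a joint): Travel of the vertical steel hold-down rod, m: 0 fully up (foot face at z = 160 mm, knob top at 275 mm), 0.060 fully down. Unlocked it takes about 2 N down to move and it stays where it is left; when the clamp is locked, friction holds it
- knob_top (a point): Top centre of the black mushroom knob (42 mm across) on the upper end of the rod; press here, straight down. It is 115 mm above the foot face when the foot is not pressed
- foot: Round black rubber foot, 32 mm across, at the lower end of the rod; origin at the centre of its flat underside. It is sprung: it gives up to 8 mm relative to the rod, with 0.35 N when it first touches rising to about 3 N, after which the contact is hard. z up
- tub: Loose spread tub with a lid, 72 mm across and 70 mm high, 0.2 to 0.4 kg; it stands on the round turning plate (92 mm across, whose height above the worktop differs each time) under the rod, up to about 10 mm off the rod axis. Origin at the centre of its underside, z up; the lid's top is 69 to 70 mm above it
- clamp (a joint): Angle of the clamp lever about its vertical axis, rad: 0 wide open (ball towards the robot), 1.4 locked, at its end stop (ball swung away from the robot, anticlockwise from above). It stays where it is left. It turns easily to about 0.9, then its eccentric bears on the rod and it takes up to about 6 N at the ball; locked from about 1.2
- lever_ball (a point): Centre of the black ball, 22 mm across, standing at the lever's end 70 mm from its pivot, top 239 mm above the worktop; its stem of 16 mm diameter below it reaches down 20 mm, to the lever's bar
- lever_pivot (a point): Point on the lever's vertical turning axis at the height of the ball's centre, 20 mm to the -y side of the rod axis in the stand's frame. At joint value q the ball lies from here along (sin(q-0.9), -cos(q-0.9)) in the stand's x, y
- switch_box: White switch box, fixed to the worktop on either side of the mixer, 90 x 75 x 44 mm, with a steel plate and a toggle on top. Origin at the centre of its underside; x along the toggle's throw, away from the robot when its yaw is 0; z up
- toggle (a joint): Angle of the toggle bat, rad: -0.35 off, leaning to the box's -x (towards the robot), +0.35 on, leaning to the box's +x. It snaps over by itself once past 0; about 0.8 N at the tip
- bat_tip (a point): Tip of the steel toggle bat, 35 mm above its pivot, about 79 mm above the worktop; the bat is 7 to 11 mm thick
- bat_pivot (a point): Pivot of the toggle bat, 46 mm above the worktop in the middle of the box's top
- salt_shaker: Salt shaker, 44 mm across, 90 mm high, standing on the worktop on the side of the mixer where the switch box is not; leave alone
- garlic: Garlic bulb, 50 mm, lying behind and to the left of the mixer; leave alone
- mug: Mug, 81 mm across, 101 mm high, standing at the left; leave alone

How it is judged:
By the outcome, as a careful person would: the job done as asked, in the order asked, and still so for the second after the job is handed in, with the robot touching nothing.
It also fails if it takes over 54 s, if anything falls off the work surface, if the arm or the gripper's body presses on something with over 40 N, if the wrist force passes 120 N, or if a joint passes its speed limit or range.

ROBOT

A 6-joint arm with a two-finger parallel gripper is mounted at the origin on a cart in front of the work surface, level with it; the furniture and walls round the work are solid. World frame = base frame: x ahead of the robot, y to its left, z up, the work surface at z = 0. Lengths are in m, angles in rad, forces in N, time in s.
With the tool pointing down it reaches from about 0.375 to 0.9 m from the base axis. Payload 3.1 kg.
Tool frame: the origin (TCP) lies between the finger pads; the fingertips stand manip.finger_overhang ahead of it and the grasp point (between the pads) lies 5 mm behind it (manip.finger_overhang is the distance from the TCP to the fingertips, in m); z points along the fingers, y is the line along which they close (so a half turn about z gives the same grasp; the last joint's range is limited). The gripper opens to 85 mm and grips with 20 to 120 N. Pads are 22 mm wide; open, the fingers measure 114 mm over their backs; the gripper's body (76 mm by 85 mm) begins 54 mm behind the grasp point. The pads swing forward as they close: fully open they stand 13 mm farther back than shut.
Start: joints at [1.091, 0.527, 1.433, -0, 1.181, -0.178], TCP at [0.186, 0.597, 0.245] pointing down, gripper open.
Joint ranges: [-3.08, 3.08], [-0.75, 2.2], [0.22, 2.44], [-1.43, 4.57], [0, 2.65], [-2.85, 2.85]. Speed limits (rad/s): [2.79, 2.79, 3.14, 3.14, 3.14, 3.14].

INTERFACE

Orientations are given as a unit quaternion [x, y, z, w].
In Python, from station import manip gives the robot as it stands.
- The arm moves only by the tool drive_tool, never from a script. Its argument "plan" is a list of rows, each a list of 7 numbers: the shift along the tool's x, y, z in m, then the turn, a rotation vector about the tool's x, y, z in degrees, then the opening, from -1 (shut) to 1 (fully open). In form: [[x, y, z, wx, wy, wz, gripper], ...]. A call has 1 to 10 rows; each row shifts and turns the commanded pose from where the row before left it, along the tool's axes as they then stand; what a row does not reach is not made up. A row lasts 1/10 s, in which the tool goes at most 50 mm and 8.59 degrees, less where a joint would pass 70% of its speed; a pose out of reach is approached as far as the arm can. A call is refused whole if a number of a shift passes 0.05 or a number of a turn 8.59, either way. A call with a gripper value outside its range is refused whole. The fingers move at their own pace and stop on an object; "newtons" is the grip in N (left out, the last holds). Time passes only in rows, so rows that do not move let the fingers close. It gives the time, the measured TCP pose, the force, the opening and the grip force at its end, in the units of the state.
- manip.sense(): the state, without advancing time (a new reading comes with each control period).
- manip.snapshot(name): name is "scene" or "top"; returns a dict with "image" (420x560x3 uint8, red, green, blue), "z_map" (420x560 float32, m along the optical axis (not along the pixel's ray), 0 where there is no reading), "fov_y" (degrees; the focal length in pixels is half the picture's height over the tangent of half this angle, whatever the lens; pixels are square), "cx", "cy" (the principal point, pixels), "k1" (the pictures are not rectified: a ray, as slopes to the right and down, at radius r is drawn at 1 + k1 r^2 times it, then the intrinsics apply), "extrinsics" (4x4, takes a point from camera to world coordinates). Camera axes: x right, y up, looking along -z (the intrinsics and any distortion apply to the point x, -y, -z); pixel columns grow to the right and rows downward; lengths in m; the calibration is good to about 2 mm. A picture is of the moment at which its call begins.
- manip.sign_off(): hands the job in; it is judged then, once.
The state is a dict: "t": time; "q": joint angles; "qd": joint speeds; "tau": joint torques, N m; "tcp_pos": TCP position; "tool_rot": TCP orientation; "force": force on the tool from outside, world axes, zero at the start; "ft_torque": the same for the moment, N m; "finger_gap": opening from 0.0 (shut) to 1.0 (fully open); "gripper_force": force on a finger pad.
Only numpy, scipy, OpenCV 4.12 (cv2) and the standard library are available. Lean on these libraries where they do the work, as an engineer would, in place of code of your own. Each camera call takes 0.05 s, during which the arm holds its last target. There are 200 camera calls.

## Working session

There is one attempt and no reset: what is moved stays moved. The work goes in short steps, Python scripts to look and compute and a tool call to move; the robot and the scene stay as the last step left them, time stands still between calls to the robot, and variables do not carry over. Pictures are saved under pics/ and viewed, at most 10 in all, crops included, and the job is handed in when it is done.

Besides the shell and the picture viewer there is one more tool, called after ">>>" by a JSON object that holds its "method" and its "body". drive_tool: Moves the arm, as the interface text tells. Its arguments: {"type":"object","properties":{"plan":{"type":"array"},"newtons":{"type":"number"}},"required":["plan"]}

```bash
mkdir -p pics; cat > h.py <<'E'
import numpy as np, cv2
from station import manip
def snap(n):
    s=manip.snapshot(n); im=s["image"]; h,w=im.shape[:2]
    f=h/2/np.tan(np.radians(s["fov_y"])/2)
    K=np.array([[f,0,s["cx"]],[0,f,s["cy"]],[0,0,1]]); D=np.array([s["k1"],0,0,0.])
    v,u=np.mgrid[:h,:w]
    p=cv2.undistortPoints(np.stack([u,v],-1).reshape(-1,1,2).astype(np.float64),K,D).reshape(h,w,2)
    z=s["z_map"]; E=s["extrinsics"]
    c=np.stack([p[...,0]*z,-p[...,1]*z,-z],-1)
    P=c@E[:3,:3].T+E[:3,3]; P[z==0]=np.nan
    return im,P,K,D,E
def proj(P,K,D,E):
    c=(np.atleast_2d(P)-E[:3,3])@E[:3,:3]; c=c*[1,-1,-1]
    return cv2.projectPoints(c.reshape(-1,1,3),np.zeros(3),np.zeros(3),K,D)[0].reshape(-1,2)
E
python3 - <<'E'
from h import *
for n in("scene","top"):
    im,P,K,D,E=snap(n); cv2.imwrite(f"pics/{n}0.png",im[...,::-1]); np.savez(f"{n}0.npz",im=im,P=P,K=K,D=D,E=E); print(n,E[:3,3],-E[:3,2])
s=manip.sense(); print(manip.finger_overhang,s)
E
```

```text
scene [-0.35711763 -0.44633972  0.7977054 ] [ 0.73627362  0.46819931 -0.48855968]
top [0.42569037 0.13000142 1.23066176] [ 0.11707788 -0.00185722 -0.993121  ]
0.014 {'t': 0.1, 'q': array([ 1.09051428e+00,  5.28366603e-01,  1.43381081e+00,  2.85443832e-05,
        1.18139321e+00, -1.78513464e-01]), 'qd': array([-0.00165642, -0.00207992, -0.00218434, -0.00046839, -0.00089408,
        0.00133831]), 'tau': array([-1.76538297e-04, -4.43307638e+01, -1.78586215e+01, -2.47258995e-04,
        3.89643727e-03, -7.57419684e-06]), 'tcp_pos': array([0.18543193, 0.59619698, 0.24442384]), 'tool_rot': array([ 1.50317730e-01,  9.88637245e-01, -9.31546121e-04, -3.32399245e-04]), 'force': array([ 0.2861908 ,  0.47661342, -0.29506425]), 'ft_torque': array([ 0.01307846,  0.041598  , -0.01085464]), 'gripper_force': 0.0, 'finger_gap': 1.0016412093649227}
```

View pics/scene0.png

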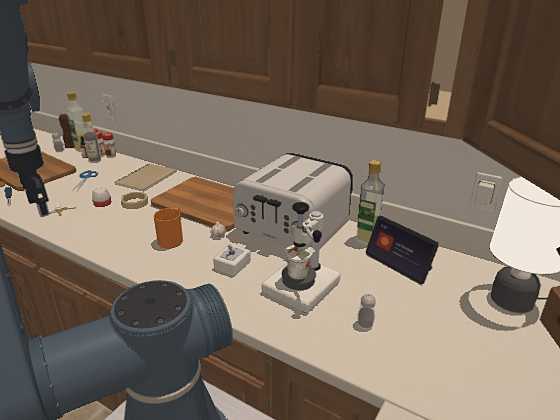

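View pics/top0.png

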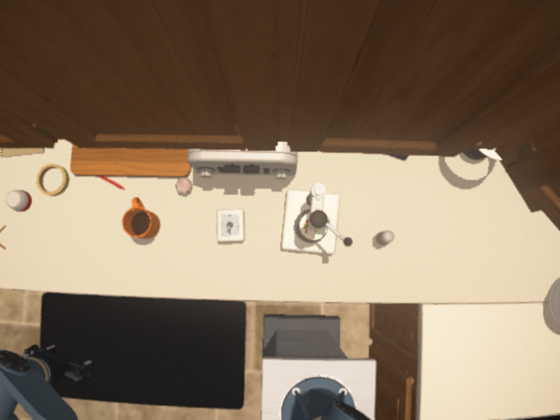

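The scene view shows the mixer at (303,270), the switch box at (232,260), the shaker at (367,310) and the toaster behind. In the top view the knob is at (318,219), the ball at (348,241), the column at (318,190), the box at (230,226) and the shaker at (386,238).

```bash
python3 - <<'E'
import numpy as np,cv2
t=np.load("top0.npz"); s=np.load("scene0.npz")
a=t["im"][170:270,200:400,::-1]; b=s["im"][190:340,200:400,::-1]
cv2.imwrite("pics/c0.png",np.vstack([cv2.resize(a,None,fx=3,fy=3,interpolation=2)]))
cv2.imwrite("pics/c1.png",cv2.resize(b,None,fx=4,fy=4,interpolation=2))
for n,d,R in(("top",t,(170,270,200,400)),("scene",s,(190,340,200,400))):
    P=d["P"]; r0,r1,c0,c1=R; Q=P[r0:r1,c0:c1].reshape(-1,3)
    Q=Q[(Q[:,0]<0.75)&(Q[:,0]>.35)]
    print(n,"table z",np.nanmedian(Q[np.abs(Q[:,2])<.015,2]))
    bx=Q[(Q[:,2]>.035)&(Q[:,2]<.055)&(Q[:,1]>.09)]; print("box",len(bx),np.nanmin(bx,0),np.nanmax(bx,0),np.nanmedian(bx,0), cv2.minAreaRect(bx[:,:2].astype(np.float32)*1000))
    bt=Q[(Q[:,2]>.06)&(Q[:,2]<.09)&(Q[:,1]>.09)]; print("bat",np.round(bt,4)[:12].tolist())
    m=(Q[:,1]<.09)&(Q[:,1]>-.12)
    bs=Q[m&(Q[:,2]>.03)&(Q[:,2]<.042)]; print("base",len(bs),cv2.minAreaRect(bs[:,:2].astype(np.float32)*1000),np.median(bs[:,2]))
    hi=Q[m&(Q[:,2]>.255)]; print("knob",len(hi),hi.mean(0),hi.min(0),hi.max(0))
    mm=Q[m&(Q[:,2]>.19)&(Q[:,2]<.25)]; print("mid",len(mm)); print(np.round(mm[::max(1,len(mm)//40)],3).tolist())
    sh=Q[(Q[:,1]<-.06)&(Q[:,2]>.05)&(Q[:,2]<.1)]; print("shaker",len(sh),sh.mean(0),sh.max(0))
E
```

```text
top table z -0.0002902620405713652
box 1195 [0.45519232 0.09007705 0.03500735] [0.66195516 0.30840323 0.05482012] [0.52273086 0.24298854 0.04130003] ((558.5809936523438, 199.2770538330078), (218.475830078125, 206.547607421875), 89.93745422363281)
bat [[0.6612, 0.3019, 0.0812], [0.6611, 0.2991, 0.0818], [0.6615, 0.2966, 0.0801], [0.6612, 0.2937, 0.0817], [0.6614, 0.291, 0.0811], [0.6614, 0.2746, 0.0825], [0.6613, 0.2283, 0.088], [0.6613, 0.2256, 0.0881], [0.6616, 0.223, 0.0869], [0.6609, 0.3064, 0.0685], [0.6619, 0.3043, 0.064], [0.6614, 0.3012, 0.0666]]
base 1587 ((552.47705078125, 27.508312225341797), (140.5193328857422, 208.66659545898438), 85.7796401977539) 0.036548143719656645
knob 268 [0.51870936 0.03548603 0.26326579] [0.49827394 0.01434731 0.25578661] [0.53898772 0.05521616 0.27034298]
mid 561
[[0.61, 0.035, 0.202], [0.608, 0.021, 0.205], [0.603, 0.042, 0.201], [0.601, 0.042, 0.2], [0.598, 0.045, 0.202], [0.596, 0.047, 0.202], [0.597, 0.013, 0.201], [0.593, 0.019, 0.209], [0.591, 0.023, 0.205], [0.588, 0.028, 0.206], [0.585, 0.031, 0.208], [0.584, 0.032, 0.204], [0.581, 0.033,
[... 1940 characters left out ...]
44, 0.196], [0.57, 0.017, 0.195], [0.554, 0.028, 0.197], [0.517, 0.031, 0.211], [0.562, 0.018, 0.194], [0.542, 0.03, 0.196], [0.516, 0.039, 0.204], [0.545, 0.018, 0.196], [0.516, 0.019, 0.207], [0.511, 0.03, 0.204], [0.502, 0.04, 0.202], [0.513, 0.009, 0.206], [0.51, 0.021, 0.201], [0.474, -0.037, 0.238], [0.508, 0.012, 0.202], [0.473, -0.041, 0.237], [0.509, 0.012, 0.199], [0.471, -0.042, 0.236], [0.507, 0.011, 0.198], [0.471, -0.042, 0.233], [0.495, -0.004, 0.205], [0.501, 0.019, 0.192], [0.46, -0.037, 0.232], [0.461, -0.032, 0.228], [0.458, -0.039, 0.228], [0.465, -0.043, 0.223], [0.463, -0.039, 0.217]]
shaker 264 [ 0.48443964 -0.17280571  0.07253017] [ 0.50442535 -0.15239972  0.09054666]
```

View pics/c0.png

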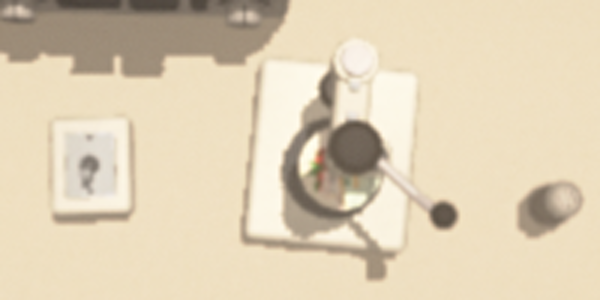

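View pics/c1.png

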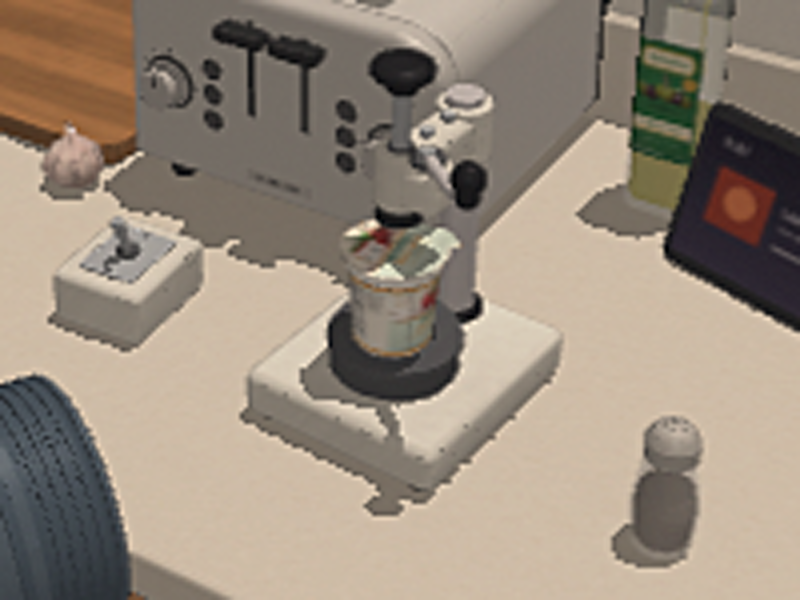

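The crops show the toggle leaning toward the robot, the lever open, and the tub's lid just below the foot. Next I fit these positions precisely.

```bash
python3 - <<'E'
import numpy as np,cv2
t=np.load("top0.npz"); s=np.load("scene0.npz")
def pts(*c): 
    out=[]
    for d in(t,s):
        Q=d["P"].reshape(-1,3); m=np.ones(len(Q),bool)
        for i,(a,b) in enumerate(c): m&=(Q[:,i]>a)&(Q[:,i]<b)
        out.append(Q[m])
    return out
f=lambda q:np.round(q,4).tolist()
for q in pts((.4,.63),(.19,.31),(.036,.05)): print("box",len(q),cv2.minAreaRect(q[:,:2].astype(np.float32)*1000),f(np.median(q,0)))
for q in pts((.4,.63),(.19,.31),(.056,.1)): print("bat",f(q))
for q in pts((.4,.63),(-.07,.12),(.03,.04)): print("base",len(q),cv2.minAreaRect(q[:,:2].astype(np.float32)*1000),f(np.median(q,0)))
for q in pts((.48,.55),(0,.08),(.25,.29)): print("knob",len(q),f(q.mean(0)),cv2.minEnclosingCircle(q[:,:2].astype(np.float32)*1000),f(np.sort(q[:,2])[-12:]))
for q in pts((.57,.63),(0,.06),(.2,.22)): print("col",len(q),cv2.minEnclosingCircle(q[:,:2].astype(np.float32)*1000),f(q.mean(0)))
for q in pts((.43,.485),(-.07,-.01),(.217,.26)): print("ball",len(q),f(q.mean(0)),cv2.minEnclosingCircle(q[:,:2].astype(np.float32)*1000),f(q.max(0)))
for q in pts((.44,.6),(-.03,.1),(.09,.15)): print("lid",len(q),f(q.mean(0)),cv2.minEnclosingCircle(q[:,:2].astype(np.float32)*1000),np.histogram(q[:,2],12,(.09,.15)))
for q in pts((.44,.6),(-.05,.12),(.045,.09)): print("plate",len(q),np.histogram(q[:,2],18,(.045,.09)))
E
```

```text
box 840 ((517.3035278320312, 256.4092712402344), (88.8184585571289, 75.08106231689453), 1.7494078874588013) [0.5175, 0.255, 0.0421]
box 448 ((518.4829711914062, 254.37632751464844), (93.61868286132812, 77.49728393554688), 2.5942788124084473) [0.5086, 0.2479, 0.0422]
bat [[0.5146, 0.2571, 0.0691], [0.5149, 0.2547, 0.0658], [0.5153, 0.2525, 0.0614], [0.5113, 0.2589, 0.076], [0.5114, 0.2563, 0.0756], [0.5115, 0.2537, 0.0748], [0.5122, 0.2518, 0.067], [0.5082, 0.2582, 0.0814], [0.5083, 0.2555, 0.0815], [0.5087, 0.2533, 0.0774], [0.509, 0.251, 0.0737], [0.5059, 0.2586, 0.0774], [0.5057, 0.2555, 0.0812], [0.5059, 0.253, 0.0793], [0.5062, 0.2508, 0.0748], [0.5032, 0.2585, 0.0771], [0.5032, 0.2556, 0.079], [0.5033, 0.2531, 0.0776]]
bat [[0.5084, 0.2598, 0.0779], [0.5071, 0.2551, 0.0802], [0.5092, 0.2532, 0.0797], [0.5032, 0.2558, 0.0787], [0.5073, 0.2555, 0.0766], [0.5086, 0.2529, 0.0768], [0.5038, 0.2565, 0.0748], [0.5072, 0.2557, 0.0732], [0.5096, 0.254, 0.0725], [0.5128, 0.2529, 0.0711], [0.504, 0.2569, 0.0712], [0.5068, 0.2555, 0.0701], [0.5081, 0.2529, 0.0703], [0.5101, 0.2509, 0.0699],
[... 1685 characters left out ...]
0,   2]), array([0.09 , 0.095, 0.1  , 0.105, 0.11 , 0.115, 0.12 , 0.125, 0.13 ,
       0.135, 0.14 , 0.145, 0.15 ]))
plate 261 (array([  0,   0,   1,   3,  22,  75, 101,  47,   6,   2,   0,   1,   2,
         0,   0,   0,   0,   1]), array([0.045 , 0.0475, 0.05  , 0.0525, 0.055 , 0.0575, 0.06  , 0.0625,
       0.065 , 0.0675, 0.07  , 0.0725, 0.075 , 0.0775, 0.08  , 0.0825,
       0.085 , 0.0875, 0.09  ]))
plate 602 (array([  8,   3,  11,  26,  25, 103, 181,  40,  20,  21,  16,  28,  18,
        20,  21,  20,  20,  21]), array([0.045 , 0.0475, 0.05  , 0.0525, 0.055 , 0.0575, 0.06  , 0.0625,
       0.065 , 0.0675, 0.07  , 0.0725, 0.075 , 0.0775, 0.08  , 0.0825,
       0.085 , 0.0875, 0.09  ]))
```

>>> {"method": "drive_tool", "body": {"plan": [[0,0,-0.02,0,0,-5.76,-1],[0,0,-0.02,0,0,-5.76,-1],[0,0,-0.02,0,0,-5.77,-1],[-0.022,-0.037,-0.005,0,0,0,-1],[-0.022,-0.037,-0.005,0,0,0,-1],[-0.022,-0.037,0,0,0,0,-1],[-0.022,-0.037,0,0,0,0,-1],[-0.022,-0.037,0,0,0,0,-1],[-0.022,-0.037,0,0,0,0,-1],[-0.022,-0.037,0,0,0,0,-1]], "newtons": 30}}

```text
t: 1.1
tcp_pos: [0.34, 0.3361, 0.3151]
tool_rot: [-0.0, 1.0, -0.0, -0.0]
force: [0.5, 0.6, 0.3]
finger_gap: -0.0
gripper_force: 0.0
```

>>> {"method": "drive_tool", "body": {"plan": [[-0.022,-0.037,0,0,0,0,-1],[-0.022,-0.037,0,0,0,0,-1],[-0.022,-0.037,0,0,0,0,-1],[-0.022,-0.037,0,0,0,0,-1],[-0.022,-0.037,0,0,0,0,-1],[-0.022,-0.037,0,0,0,0,-1],[-0.022,-0.037,0,0,0,0,-1],[-0.022,-0.037,0,0,0,0,-1],[0,0,0,0,0,0,-1],[0,0,0,0,0,0,-1]]}}

```text
t: 2.1
tcp_pos: [0.5155, 0.041, 0.3146]
tool_rot: [0.001, 1.0, 0.0, -0.001]
force: [-0.7, -0.2, -0.1]
finger_gap: 0.004
gripper_force: 0.0
```

>>> {"method": "drive_tool", "body": {"plan": [[-0.003,-0.006,0.005,0,0,0,-1],[0,0,0.005,0,0,0,-1],[0,0,0.005,0,0,0,-1],[0,0,0.005,0,0,0,-1],[0,0,0.004,0,0,0,-1],[0,0,0,0,0,0,-1],[0,0,0,0,0,0,-1]]}}

```text
t: 2.8
tcp_pos: [0.5187, 0.0359, 0.2912]
tool_rot: [-0.0, 1.0, 0.0, -0.0]
force: [-0.8, -0.5, 0.4]
finger_gap: 0.0
gripper_force: 0.0
```

```bash
cat > look.py <<'E'
from h import *
import sys
im,P,K,D,E=snap("scene")
cv2.imwrite("pics/%s.png"%sys.argv[1],cv2.resize(im[190:340,220:380,::-1],None,fx=4,fy=4,interpolation=2))
Q=P.reshape(-1,3)
b=lambda *c: Q[np.all([(Q[:,i]>a)&(Q[:,i]<e) for i,(a,e) in enumerate(c)],0)]
s=manip.sense(); print(s["t"],s["tcp_pos"],s["force"],s["finger_gap"])
k=b((.495,.545),(.01,.06),(.21,.30)); print("knob",len(k),np.round(np.sort(k[:,2])[::max(1,len(k)//12)],4))
k=b((.43,.58),(-.09,-.015),(.217,.26)); print("ball",len(k),k.mean(0),k.max(0))
k=b((.49,.55),(.22,.29),(.07,.1)); print("bat",len(k),k.mean(0))
E
python3 look.py a1
```

```text
2.85 [0.51883014 0.03580373 0.29140768] [-0.77561838  0.26095055  0.02453484] 0.0013396554199702705
knob 293 [0.2104 0.2235 0.2359 0.2554 0.2596 0.2615 0.2629 0.2644 0.2655 0.283
 0.2885 0.2939 0.2995]
ball 74 [ 0.46625813 -0.03897276  0.23084655] [ 0.47640174 -0.02673484  0.23910787]
bat 13 [0.50631783 0.25396557 0.07586725]
```

View pics/a1.png

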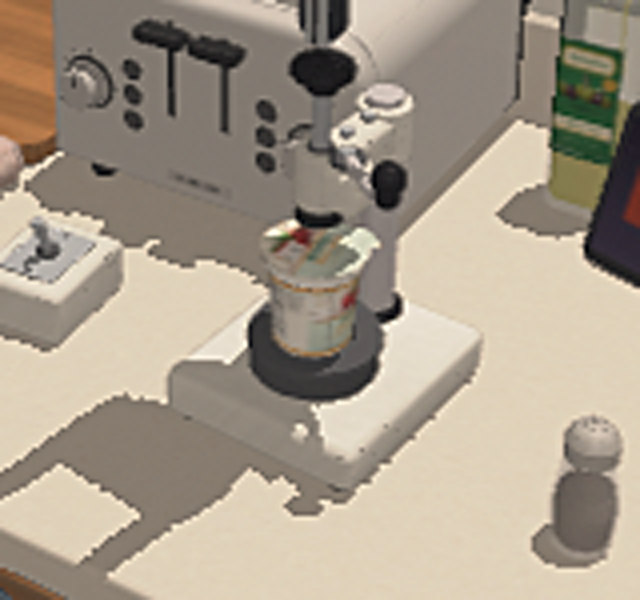

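The closed fingertips stand just over the knob centre at crop (322,60), clear of everything else. Pressing down now.

>>> {"method": "drive_tool", "body": {"plan": [[0,0,0.003,0,0,0,-1],[0,0,0.003,0,0,0,-1],[0,0,0,0,0,0,-1]]}}

```text
t: 3.15
tcp_pos: [0.5184, 0.0357, 0.2848]
tool_rot: [0.0, 1.0, 0.0, -0.0]
force: [0.1, -0.5, 0.2]
finger_gap: 0.001
gripper_force: 0.0
```

>>> {"method": "drive_tool", "body": {"plan": [[0,0,0.002,0,0,0,-1],[0,0,0.002,0,0,0,-1],[0,0,0.002,0,0,0,-1]]}}

```text
t: 3.45
tcp_pos: [0.5187, 0.0357, 0.2792]
tool_rot: [0.0, 1.0, -0.0, 0.0]
force: [0.1, 0.4, 2.2]
finger_gap: 0.005
gripper_force: 1.0
```

>>> {"method": "drive_tool", "body": {"plan": [[0,0,0.002,0,0,0,-1],[0,0,0.002,0,0,0,-1],[0,0,0.002,0,0,0,-1]]}}

```text
t: 3.75
tcp_pos: [0.5188, 0.0357, 0.2733]
tool_rot: [0.0, 1.0, -0.0, 0.0]
force: [-1.4, 0.1, 1.5]
finger_gap: -0.001
gripper_force: 1.0
```

>>> {"method": "drive_tool", "body": {"plan": [[0,0,0.002,0,0,0,-1],[0,0,0.002,0,0,0,-1],[0,0,0.002,0,0,0,-1]]}}

```text
t: 4.05
tcp_pos: [0.5188, 0.0357, 0.2672]
tool_rot: [0.0, 1.0, -0.0, 0.0]
force: [-1.5, 0.8, 1.3]
finger_gap: 0.001
gripper_force: 1.0
```

>>> {"method": "drive_tool", "body": {"plan": [[0,0,0.002,0,0,0,-1],[0,0,0.002,0,0,0,-1],[0,0,0.001,0,0,0,-1]]}}

```text
t: 4.35
tcp_pos: [0.5188, 0.0357, 0.2621]
tool_rot: [0.0, 1.0, 0.0, -0.0]
force: [-0.8, 0.1, 1.4]
finger_gap: -0.002
gripper_force: 0.9
```

>>> {"method": "drive_tool", "body": {"plan": [[0,0,0.001,0,0,0,-1]]}}

```text
t: 4.45
tcp_pos: [0.5188, 0.0357, 0.2612]
tool_rot: [-0.0, 1.0, -0.0, 0.0]
force: [-0.8, -0.2, 1.8]
finger_gap: 0.002
gripper_force: 0.9
```

>>> {"method": "drive_tool", "body": {"plan": [[0,0,0.001,0,0,0,-1]]}}

```text
t: 4.55
tcp_pos: [0.5187, 0.0357, 0.2602]
tool_rot: [0.0, 1.0, 0.0, 0.0]
force: [0.1, 0.6, 1.8]
finger_gap: -0.001
gripper_force: 0.9
```

```bash
python3 - <<'E'
from h import *
F=[]
for i in range(3):
    im,P,K,D,E=snap("scene"); F.append(manip.sense()["force"])
    if i: S+=P
    else: S=P
P=S/3; print(np.mean(F,0),manip.sense()["tcp_pos"])
Q=P.reshape(-1,3)
b=lambda *c: Q[np.all([(Q[:,i]>a)&(Q[:,i]<e) for i,(a,e) in enumerate(c)],0)]
k=b((.495,.545),(.01,.06),(.205,.255)); print(np.histogram(k[:,2],16,(.21,.25)))
k=b((.49,.545),(.005,.07),(.12,.165)); print(np.histogram(k[:,2],15,(.12,.165)))
cv2.imwrite("pics/a2.png",cv2.resize(im[215:300,265:345,::-1],None,fx=7,fy=7,interpolation=2))
E
```

```text
[0.21180017 0.09577695 0.75903992] [0.51870868 0.03574616 0.26018001]
(array([ 7,  3,  5,  3,  3,  2,  5,  7,  0,  0, 11, 18, 27, 40, 17,  6]), array([0.21  , 0.2125, 0.215 , 0.2175, 0.22  , 0.2225, 0.225 , 0.2275,
       0.23  , 0.2325, 0.235 , 0.2375, 0.24  , 0.2425, 0.245 , 0.2475,
       0.25  ]))
(array([  5,   7,   4, 179,  20,  40,   9,   6,   6,  12,   5,   5,   1,
         0,   2]), array([0.12 , 0.123, 0.126, 0.129, 0.132, 0.135, 0.138, 0.141, 0.144,
       0.147, 0.15 , 0.153, 0.156, 0.159, 0.162, 0.165]))
```

View pics/a2.png

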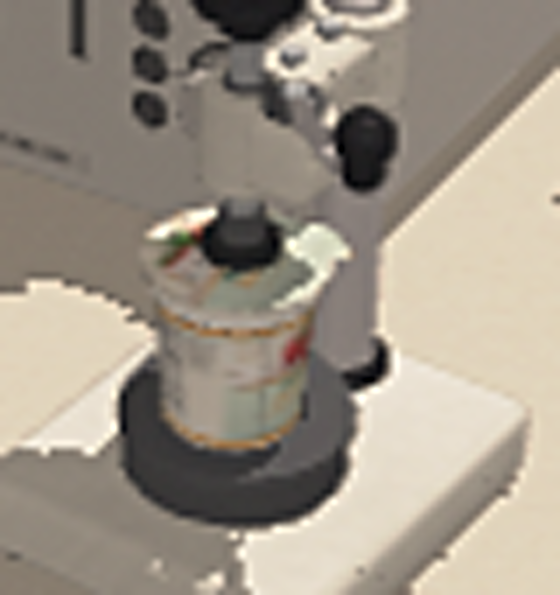

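The foot sits at, or just over, the lid at crop (240,245). I go on in 1 mm steps and watch the force.

>>> {"method": "drive_tool", "body": {"plan": [[0,0,0.001,0,0,0,-1]]}}

```text
t: 4.8
tcp_pos: [0.5187, 0.0357, 0.2594]
tool_rot: [-0.0, 1.0, -0.0, 0.0]
force: [-0.5, -0.0, 2.1]
finger_gap: -0.001
gripper_force: 0.9
```

>>> {"method": "drive_tool", "body": {"plan": [[0,0,0.001,0,0,0,-1]]}}

```text
t: 4.9
tcp_pos: [0.5188, 0.0357, 0.2584]
tool_rot: [0.0, 1.0, -0.0, 0.0]
force: [-1.1, -0.5, 3.3]
finger_gap: -0.001
gripper_force: 1.4
```

>>> {"method": "drive_tool", "body": {"plan": [[0,0,0.001,0,0,0,-1]]}}

```text
t: 5.0
tcp_pos: [0.5188, 0.0357, 0.2574]
tool_rot: [-0.0, 1.0, -0.0, 0.0]
force: [-0.7, 0.9, 3.6]
finger_gap: -0.001
gripper_force: 1.5
```

>>> {"method": "drive_tool", "body": {"plan": [[0,0,0.001,0,0,0,-1]]}}

```text
t: 5.1
tcp_pos: [0.5188, 0.0357, 0.2564]
tool_rot: [0.0, 1.0, -0.0, 0.0]
force: [-0.8, -0.1, 4.0]
finger_gap: 0.004
gripper_force: 1.7
```

>>> {"method": "drive_tool", "body": {"plan": [[0,0,0.001,0,0,0,-1]]}}

```text
t: 5.2
tcp_pos: [0.5188, 0.0357, 0.2554]
tool_rot: [-0.0, 1.0, -0.0, 0.0]
force: [-0.3, 0.5, 3.5]
finger_gap: 0.002
gripper_force: 1.9
```

Contact began at TCP z ≈ 0.2595. The foot is now about 4 mm compressed, with about 1.9 N above the rod's friction. I lift off and go behind the ball, turning the fingers square to the lever's tangent.

>>> {"method": "drive_tool", "body": {"plan": [[0,0,-0.003,0,0,0,-1],[0,0,-0.012,0,0,0,-1],[0,0,-0.02,0,0,0,-1],[0.024,-0.0175,0,0,0,0,-1],[0.024,-0.0175,0,0,0,0,-1],[0.024,-0.0175,0,0,0,0,-1],[0,0,0,0,0,8.5,-1],[0,0,0,0,0,8.5,-1],[0,0,0,0,0,8.5,-1],[0,0,0,0,0,8.5,-1]]}}

```text
t: 6.2
tcp_pos: [0.4469, -0.0169, 0.2911]
tool_rot: [0.295, 0.955, 0.0, 0.0]
force: [0.2, -0.0, 0.2]
finger_gap: -0.001
gripper_force: 0.0
```

>>> {"method": "drive_tool", "body": {"plan": [[0,0,0,0,0,8.5,-1],[0,0,0,0,0,0,-1]]}}

```text
t: 6.4
tcp_pos: [0.4469, -0.0168, 0.2909]
tool_rot: [0.362, 0.932, 0.0, 0.0]
force: [-0.7, 0.4, 0.0]
finger_gap: -0.001
gripper_force: 0.0
```

```bash
python3 look.py a3; python3 - <<'E'
from h import *
im,P,K,D,E=snap("top"); Q=P.reshape(-1,3)
b=lambda *c: Q[np.all([(Q[:,i]>a)&(Q[:,i]<e) for i,(a,e) in enumerate(c)],0)]
k=b((.50,.545),(.01,.06),(.225,.275)); print(len(k),np.sort(k[:,2])[-12:])
k=b((.455,.485),(-.06,-.015),(.217,.25)); print(len(k),k.mean(0))
E
```

```text
6.45 [ 0.44688754 -0.01681867  0.29083979] [-0.46238238  0.3246962   0.07383823] 0.0005850399895501218
knob 94 [0.2103 0.2144 0.2203 0.2247 0.2313 0.234  0.2352 0.2366 0.2382 0.239
 0.2395 0.2404 0.2412 0.2418]
ball 75 [ 0.46640665 -0.03898306  0.23060563] [ 0.47701099 -0.02784131  0.23964922]
bat 13 [0.50569991 0.2537444  0.07628933]
246 [0.24323313 0.24332877 0.24358581 0.24383105 0.24384857 0.24390746
 0.24423897 0.24428994 0.24437276 0.24474231 0.24504464 0.2452037 ]
0 [nan nan nan]<stdin>:5: RuntimeWarning: Mean of empty slice.
  ret = um.true_divide(
```

View pics/a3.png

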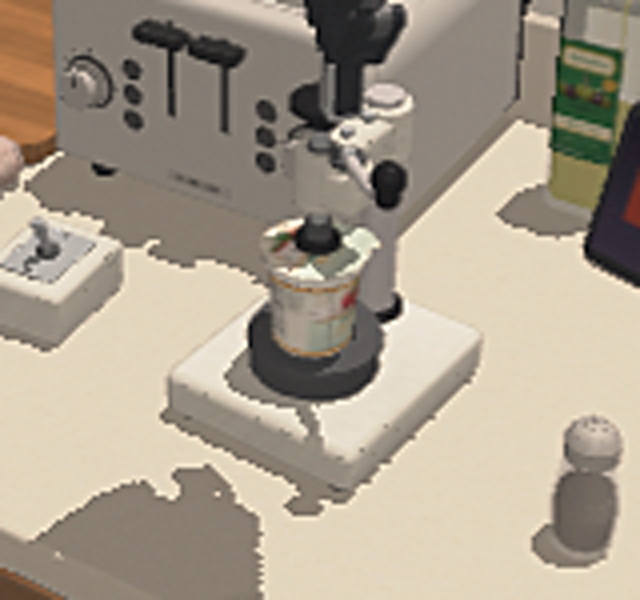

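The rod stayed down with the foot pressed on the lid at crop (318,238), and the fingers are behind the ball at (388,182). I lower them, close the gap and start the swing.

>>> {"method": "drive_tool", "body": {"plan": [[0,0,0.02,0,0,0,-1],[0,0,0.02,0,0,0,-1],[0,0,0.015,0,0,0,-1],[0,0,0.009,0,0,0,-1],[0,0,0,0,0,0,-1]]}}

```text
t: 7.0
tcp_pos: [0.4461, -0.0166, 0.2255]
tool_rot: [0.362, 0.932, -0.0, -0.001]
force: [0.2, 0.7, -0.3]
finger_gap: 0.002
gripper_force: 0.0
```

>>> {"method": "drive_tool", "body": {"plan": [[-0.004,0,0,0,0,0,-1],[-0.004,0,0,0,0,0,-1],[-0.0062,-0.0017,0,0,0,-5,-1],[-0.0062,-0.0017,0,0,0,-5,-1],[0,0,0,0,0,0,-1]]}}

```text
t: 7.5
tcp_pos: [0.4612, -0.0336, 0.2271]
tool_rot: [0.28, 0.96, -0.0, 0.001]
force: [-0.3, 0.2, -0.1]
finger_gap: -0.006
gripper_force: 0.0
```

```bash
python3 look.py a4
```

```text
7.55 [ 0.46073862 -0.03326129  0.22692861] [-0.60278968  0.48416408 -1.0595052 ] -0.001418065785998286
knob 113 [0.2105 0.2162 0.2229 0.2313 0.2335 0.2356 0.2369 0.2381 0.2392 0.24
 0.2404 0.2409 0.2416]
ball 199 [ 0.45903666 -0.03988485  0.23561626] [ 0.48704104 -0.01611856  0.25982905]
bat 12 [0.50703741 0.25445205 0.07571387]
```

View pics/a4.png

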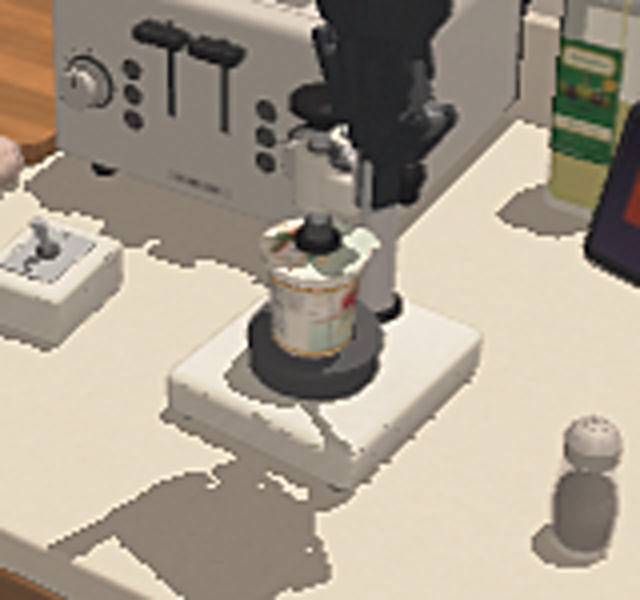

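The fingers cover the ball at crop (400,170), and the tub and shaker have not moved. I carry on round the arc.

>>> {"method": "drive_tool", "body": {"plan": [[-0.0062,-0.0017,0,0,0,-5,-1],[-0.0062,-0.0017,0,0,0,-5,-1],[-0.0062,-0.0017,0,0,0,-5,-1],[-0.0062,-0.0017,0,0,0,-5,-1],[-0.0062,-0.0017,0,0,0,-5,-1]]}}

```text
t: 8.05
tcp_pos: [0.4849, -0.0524, 0.2266]
tool_rot: [0.064, 0.998, -0.0, -0.0]
force: [-0.6, -1.0, 0.7]
finger_gap: -0.004
gripper_force: 0.4
```

>>> {"method": "drive_tool", "body": {"plan": [[-0.0031,-0.0009,0,0,0,-2.5,-1],[-0.0031,-0.0009,0,0,0,-2.5,-1],[-0.0031,-0.0009,0,0,0,-2.5,-1],[-0.0031,-0.0009,0,0,0,-2.5,-1]]}}

```text
t: 8.45
tcp_pos: [0.497, -0.0568, 0.2266]
tool_rot: [-0.022, 1.0, -0.0, -0.0]
force: [-1.2, -0.6, -0.0]
finger_gap: 0.005
gripper_force: 0.6
```

>>> {"method": "drive_tool", "body": {"plan": [[-0.0031,-0.0009,0,0,0,-2.5,-1],[-0.0031,-0.0009,0,0,0,-2.5,-1],[-0.0031,-0.0009,0,0,0,-2.5,-1]]}}

```text
t: 8.75
tcp_pos: [0.5063, -0.0587, 0.2265]
tool_rot: [-0.087, 0.996, -0.0, -0.0]
force: [-0.2, 0.4, -0.3]
finger_gap: 0.001
gripper_force: 0.4
```

```bash
cat > q.py <<'E'
from h import *
s=manip.sense(); p=s["tcp_pos"]; a=2*np.arctan2(s["tool_rot"][0],s["tool_rot"][1])
th=-a  # world heading of tool -x
t=np.array([np.cos(th),np.sin(th)]); pv=np.array([.5175,.0153])
d=p[:2]-pv; r=np.array([t[1],-t[0]])
print("heading",np.degrees(th),"radial",d@r,"tang",d@t,"q if square",th+.9+.075, "F tang",s["force"][:2]@t,"F rad",s["force"][:2]@r,s["force"],p)
for n in("top","scene"):
    im,P,K,D,E=snap(n)
    Q=P.reshape(-1,3); m=(Q[:,2]>.205)&(Q[:,2]<.24)&(np.abs(Q[:,0]-.51)<.08)&(np.abs(Q[:,1]+.03)<.05)&(im.reshape(-1,3).max(1)<70)
    k=Q[m]; e=(k[:,:2]-p[:2]); print(n,len(k),"dark ahead of finger:",np.round(np.median(k[(e@t)>.012],0),4),((e@t)>.012).sum())
E
python3 q.py
```

```text
heading 10.01895860053587 radial 0.07095875346899733 tang -0.02385989476132898 q if square 1.1498638152003542 F tang -0.15692587830381788 F rad -0.4261758856072108 [-0.22867633  0.39237578 -0.25139752] [ 0.50634894 -0.05872765  0.22652029]
top 0 dark ahead of finger: [nan nan nan] 0
scene 62 dark ahead of finger: [0.5143 0.0173 0.2361] 20
  return _methods._mean(a, axis=axis, dtype=dtype,
  ret = um.true_divide(
```

>>> {"method": "drive_tool", "body": {"plan": [[-0.0031,-0.0009,0,0,0,-2.5,-1],[-0.0031,-0.0009,0,0,0,-2.5,-1]]}}

```text
t: 9.05
tcp_pos: [0.5128, -0.059, 0.2265]
tool_rot: [-0.13, 0.991, 0.0, -0.0]
force: [-2.1, -0.9, 0.3]
finger_gap: 0.003
gripper_force: 1.2
```

>>> {"method": "drive_tool", "body": {"plan": [[-0.0031,-0.0009,0,0,0,-2.5,-1],[-0.0031,-0.0009,0,0,0,-2.5,-1]]}}

```text
t: 9.25
tcp_pos: [0.5191, -0.059, 0.2264]
tool_rot: [-0.174, 0.985, -0.0, -0.001]
force: [-2.4, -1.1, 1.2]
finger_gap: 0.009
gripper_force: 1.5
```

>>> {"method": "drive_tool", "body": {"plan": [[-0.0031,-0.0009,0,0,0,-2.5,-1]]}}

```text
t: 9.35
tcp_pos: [0.5224, -0.0589, 0.2265]
tool_rot: [-0.195, 0.981, -0.0, -0.0]
force: [-2.3, -1.6, 0.7]
finger_gap: 0.001
gripper_force: 1.2
```

>>> {"method": "drive_tool", "body": {"plan": [[-0.002,0,0,0,0,0,-1]]}}

```text
t: 9.45
tcp_pos: [0.5245, -0.0581, 0.2264]
tool_rot: [-0.194, 0.981, -0.0, -0.0]
force: [-0.2, 0.3, -0.2]
finger_gap: 0.001
gripper_force: 0.0
```

```bash
python3 q.py 2>&1 | grep -v Warn
```

```text
return _methods._mean(a, axis=axis, dtype=dtype,
  ret = um.true_divide(
heading 22.397710745639067 radial 0.07053174748544974 tang -0.02150517185360841 q if square 1.3659137974207158 F tang -0.07564268689790261 F rad -0.30996348127586587 [-0.18804275  0.25775783 -0.22566629] [ 0.52449211 -0.05810511  0.22641263]
top 0 dark ahead of finger: [nan nan nan] 0
scene 65 dark ahead of finger: [0.5136 0.0183 0.2364] 19
```

>>> {"method": "drive_tool", "body": {"plan": [[-0.002,0,0,0,0,0,-1]]}}

```text
t: 9.65
tcp_pos: [0.5265, -0.0572, 0.2264]
tool_rot: [-0.194, 0.981, 0.0, 0.0]
force: [0.8, -0.2, -0.3]
finger_gap: -0.003
gripper_force: 0.0
```

>>> {"method": "drive_tool", "body": {"plan": [[-0.002,0,0,0,0,0,-1]]}}

```text
t: 9.75
tcp_pos: [0.5277, -0.0568, 0.2263]
tool_rot: [-0.195, 0.981, -0.0, -0.001]
force: [-5.2, -4.7, 2.9]
finger_gap: -0.002
gripper_force: 2.9
```

>>> {"method": "drive_tool", "body": {"plan": [[-0.002,0,0,0,0,0,-1]]}}

```text
t: 9.85
tcp_pos: [0.528, -0.0567, 0.2262]
tool_rot: [-0.196, 0.981, -0.0, -0.003]
force: [-8.5, -7.3, 6.7]
finger_gap: 0.001
gripper_force: 5.3
```

The lever is at a hard stop: 13 N and no further motion. I back away, lift, and check it.

>>> {"method": "drive_tool", "body": {"plan": [[0.004,0,0,0,0,0,-1],[0.015,0,0,0,0,0,-1],[0.03,0,-0.005,0,0,0,-1],[0.02,0,-0.03,0,0,0,-1],[0,0,-0.04,0,0,0,-1],[0,0.05,0,0,0,8,-1],[0,0.05,0,0,0,7.5,-1],[0,0.05,0,0,0,7,-1],[0,0.04,0,0,0,0,-1],[0,0,0,0,0,0,-1]]}}

```text
t: 10.85
tcp_pos: [0.4284, 0.1004, 0.3016]
tool_rot: [-0.01, 1.0, 0.001, 0.001]
force: [0.1, 0.1, -0.7]
finger_gap: 0.0
gripper_force: 0.0
```

```bash
python3 look.py a5; python3 - <<'E'
from h import *
pv=np.array([.5175,.0153])
for n in("top","scene"):
    im,P,K,D,E=snap(n); Q=P.reshape(-1,3); dark=im.reshape(-1,3).max(1)<90
    m=dark&(Q[:,2]>.215)&(Q[:,2]<.245)&(np.abs(Q[:,0]-.53)<.06)&(Q[:,1]<-.02)&(Q[:,1]>-.09)
    k=Q[m].mean(0); d=k[:2]-pv; print(n,m.sum(),k,np.hypot(*d),"q",np.arctan2(d[1],d[0])+np.pi/2+.9+.075)
    m=(np.hypot(Q[:,0]-.519,Q[:,1]-.035)<.022)&(Q[:,2]>.23)&(Q[:,2]<.28); print("knob",np.sort(Q[m,2])[-8:])
s=manip.sense(); print(s["tcp_pos"],s["tool_rot"])
E
```

```text
10.9 [0.42896935 0.09834433 0.30156603] [ 0.25881606 -0.33804397 -0.25745131] -0.000814310179573315
knob 163 [0.2103 0.2194 0.2296 0.2332 0.2353 0.2366 0.2378 0.2386 0.2391 0.2396
 0.2401 0.2406 0.2417]
ball 71 [ 0.54180618 -0.05054973  0.22980085] [ 0.55452876 -0.03998011  0.23978974]
bat 12 [0.50715934 0.25515788 0.07540334]
top 0 [nan nan nan] nan q nan
knob [0.24324483 0.24333744 0.24374324 0.24384131 0.2444208  0.24450378
 0.24488577 0.245291  ]
scene 71 [ 0.54147465 -0.05079243  0.22972252] 0.07030642157967727 q 1.3229828382190874
knob [0.24173671 0.24174658 0.2419678  0.24214288 0.24219576 0.24219719
 0.24257703 0.24260993]
[0.42950721 0.09612446 0.30142059] [-7.85400498e-03  9.99969046e-01 -1.18537500e-04  4.55005588e-04]<stdin>:6: RuntimeWarning: Mean of empty slice.
  ret = um.true_divide(
```

View pics/a5.png

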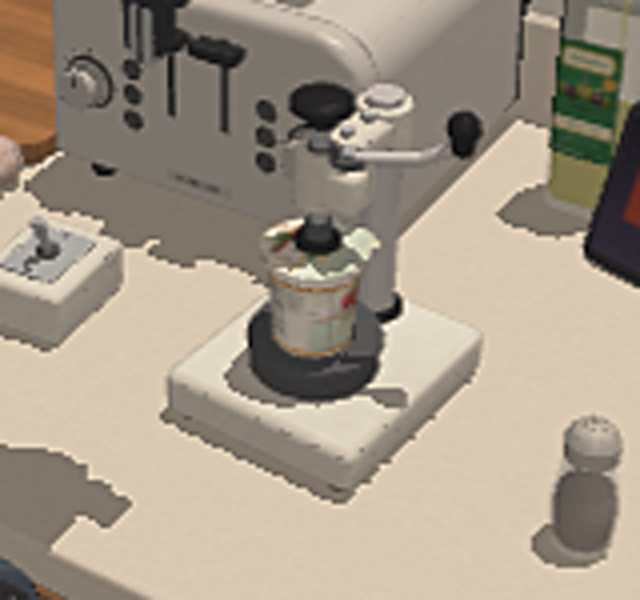

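The ball now sits at crop (463,133), swung over to the end stop (q ≈ 1.38). The rod and foot are unchanged and the tub is in place. Toggle next.

>>> {"method": "drive_tool", "body": {"plan": [[-0.0105,0.04,0,0,0,0,-1],[-0.0105,0.04,0,0,0,0,-1],[-0.0105,0.04,0,0,0,0,-1],[-0.0105,0.0395,0.02,0,0,0,-1],[0,0,0.04,0,0,0,-1],[0,0,0.04,0,0,0,-1],[0,0,0.04,0,0,0,-1],[0,0,0.04,0,0,0,-1],[0,0,0.025,0,0,0,-1],[0,0,0,0,0,0,-1]]}}

```text
t: 12.0
tcp_pos: [0.4674, 0.2539, 0.0929]
tool_rot: [-0.006, 1.0, -0.001, -0.004]
force: [-0.1, -1.0, 0.4]
finger_gap: 0.002
gripper_force: 0.0
```

>>> {"method": "drive_tool", "body": {"plan": [[0,0,0.01,0,0,0,-1],[0,0,0.006,0,0,0,-1],[0,0,0,0,0,0,-1]]}}

```text
t: 12.3
tcp_pos: [0.4694, 0.2561, 0.0807]
tool_rot: [-0.007, 1.0, 0.0, 0.001]
force: [0.8, -0.4, 0.7]
finger_gap: -0.001
gripper_force: 0.0
```

>>> {"method": "drive_tool", "body": {"plan": [[-0.006,0,0,0,0,0,-1],[-0.006,0,0,0,0,0,-1],[-0.004,0,0,0,0,0,-1],[-0.004,0,0,0,0,0,-1],[-0.004,0,0,0,0,0,-1]]}}

```text
t: 12.8
tcp_pos: [0.4931, 0.2567, 0.0805]
tool_rot: [-0.008, 1.0, 0.0, -0.0]
force: [-1.1, -0.1, 0.1]
finger_gap: 0.001
gripper_force: 0.5
```

>>> {"method": "drive_tool", "body": {"plan": [[-0.004,0,0,0,0,0,-1],[-0.004,0,0,0,0,0,-1],[-0.004,0,0,0,0,0,-1],[-0.002,0,0,0,0,0,-1]]}}

```text
t: 13.2
tcp_pos: [0.5076, 0.2569, 0.0803]
tool_rot: [-0.007, 1.0, 0.0, 0.0]
force: [-0.1, 0.6, -0.2]
finger_gap: 0.0
gripper_force: 0.0
```

>>> {"method": "drive_tool", "body": {"plan": [[0.01,0,0,0,0,0,-1],[0.03,0,0,0,0,0,-1],[0.01,0,-0.03,0,0,0,-1],[0,0,-0.04,0,0,0,-1],[0,0,-0.04,0,0,0,-1],[0,0,-0.04,0,0,0,-1],[0,0,0,0,0,0,-1]]}}

```text
t: 13.9
tcp_pos: [0.459, 0.2573, 0.2355]
tool_rot: [-0.008, 1.0, 0.002, 0.005]
force: [0.6, 0.1, 0.5]
finger_gap: -0.0
gripper_force: 0.0
```

```bash
python3 look.py a6
```

```text
13.95 [0.45743652 0.2566397  0.23300004] [-0.0242858   0.11934052  0.15430364] 0.0026205227156447003
knob 160 [0.21   0.2207 0.2301 0.2334 0.2356 0.2368 0.2378 0.2387 0.2393 0.2401
 0.2405 0.241  0.2422]
ball 69 [ 0.54227491 -0.05050825  0.22961272] [ 0.55405502 -0.04108916  0.2390233 ]
bat 13 [0.52518887 0.25484593 0.07537237]
```

View pics/a6.png

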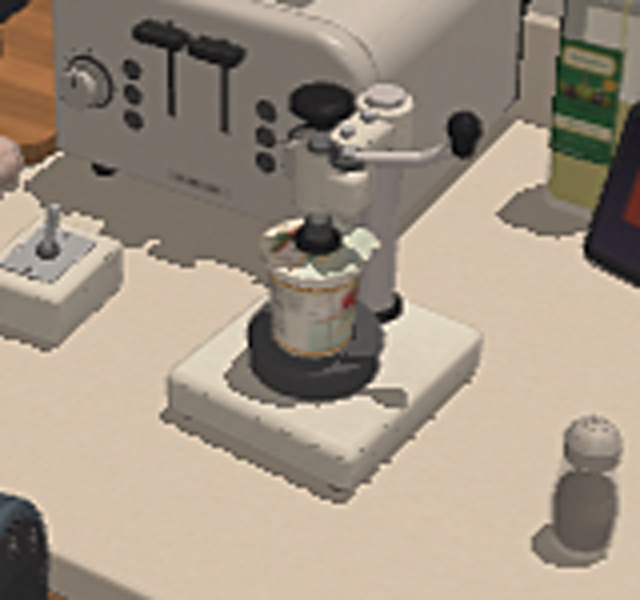

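The toggle at crop (52,225) now leans away from the robot, with the bat at x ≈ 0.525 (it was 0.507). The lever is still locked, the foot is on the lid, and the tub and shaker are in place. Handing in.

```bash
python3 -c "
from station import manip
print(manip.sign_off())"
```

```text
the job is handed in; nothing more can be done
None
```

The job is handed in: the foot is pressed gently on the lid (about 4 mm of spring travel), the clamp lever is at its end stop, and the toggle is flipped on. The tub and salt shaker had not moved in the last picture, and the arm stayed well clear of the garlic and the mug.

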